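# Transfer rock cores to the archive rack in reverse order

### The job

Move the four drill cores from the wooden field rack to the grey archive rack in reverse order: the core nearest the field rack's blue end goes to the place farthest from the archive rack's blue end, and so on along the row. The short black core must stand level with the others, so first lay the brass spacer flat in the middle of its place and then stand the black core centred on it. Stand every core upright in the middle of its place, never letting one topple.

Things in the scene. Friction and masses are not known exactly. Their poses are not given: they have to be found in the camera images.
- red_mid (a point): Brick-red sandstone drill core: upright stone cylinder, 36 mm diameter, 54 mm high. The point is its centre, half-way up; z is its axis. It starts standing free in one of the four places of the wooden field rack, in any order; its neighbours stand 66 mm away along the row, so grip it across the row (fingers closing along the field rack's x).
- cream_mid (a point): Pale cream limestone drill core: upright stone cylinder, 36 mm diameter, 54 mm high. The point is its centre, half-way up; z is its axis. It starts standing free in one of the four places of the wooden field rack, in any order; its neighbours stand 66 mm away along the row, so grip it across the row (fingers closing along the field rack's x).
- green_mid (a point): Green serpentine drill core: upright stone cylinder, 36 mm diameter, 54 mm high. The point is its centre, half-way up; z is its axis. It starts standing free in one of the four places of the wooden field rack, in any order; its neighbours stand 66 mm away along the row, so grip it across the row (fingers closing along the field rack's x).
- black_mid (a point): Black basalt drill core: upright stone cylinder, 36 mm diameter, 36 mm high, so clearly shorter than the others. The point is its centre, half-way up; z is its axis. It starts standing free in one of the four places of the wooden field rack, in any order; its neighbours stand 66 mm away along the row, so grip it across the row (fingers closing along the field rack's x).
- red_tag: Flat brick-red tag, 18 x 30 mm, 1.5 mm thick, fixed on the wooden field rack, in nobody's way, to mark where the brick-red core started. Origin: centre of that starting place, on the rack's top face 12 mm above the table; the tag lies 46 mm from it towards -x. Axes as the field rack's.
- cream_tag: Flat cream tag, 18 x 30 mm, 1.5 mm thick, fixed on the wooden field rack, in nobody's way, to mark where the cream core started. Origin: centre of that starting place, on the rack's top face 12 mm above the table; the tag lies 46 mm from it towards -x. Axes as the field rack's.
- green_tag: Flat green tag, 18 x 30 mm, 1.5 mm thick, fixed on the wooden field rack, in nobody's way, to mark where the green core started. Origin: centre of that starting place, on the rack's top face 12 mm above the table; the tag lies 46 mm from it towards -x. Axes as the field rack's.
- archive_rack: Grey rack, fixed: board 120 (x, across) by 282 mm (y, along), top face 12 mm above the origin (centre of underside, on the table). Four empty places, marked by white discs, at x = 0, y = -99, -33, 33, 99 mm; ribs across it beside each place, 6 mm thick, 8 mm high, leave 60 mm clear along y; open along x for fingers closing along x. Blue bar at the +y end. z up.
- field_rack: Pale wooden rack, fixed, same shape, sizes, axes and origin as the archive rack: its four places at x = 0, y = -99, -33, 33, 99 mm hold the four cores at the start, standing on its top face 12 mm above the table. Blue bar at the +y end. On its -x edge a flat tag of the core's colour marks each place (the black one is not listed).
- spacer_mid (a point): Brass spacer: loose flat disc, 46 mm diameter, 18 mm thick, about 0.2 kg, lying flat on the table beyond the racks. The point is its centre, 9 mm above its underside; z is its axis.
There are look-alikes about, which are no part of the job. What is shaped like the part that bears cream_mid but purple is not meant.

How it is judged (in metres and radians):
At the end, for the whole second after the job is handed in: Cores upright (0.1 rad) in the archive rack in the order mirrored from the start, within 14 mm across and 13 mm along of their places' centres; the spacer flat in the black core's place, likewise, with the black core on it, centred within 7 mm; the others directly on the rack; all at rest (((y of red_mid in the frame of archive_rack between -0.112 and -0.086 m and y of red_tag in the frame of field_rack between 0.086 and 0.112 m) or (y of red_mid in the frame of archive_rack between -0.046 and -0.02 m and y of red_tag in the frame of field_rack between 0.02 and 0.046 m) or (y of red_mid in the frame of archive_rack between 0.02 and 0.046 m and y of red_tag in the frame of field_rack between -0.046 and -0.02 m) or (y of red_mid in the frame of archive_rack between 0.086 and 0.112 m and y of red_tag in the frame of field_rack between -0.112 and -0.086 m)) and x of red_mid in the frame of archive_rack between -0.014 and 0.014 m and z of red_mid in the frame of archive_rack between 0.035 and 0.043 m and angle between each of red_mid, cream_mid, green_mid, black_mid's own z axis and vertical below 0.1 rad and linear speed of each of red_core, cream_core, green_core, black_core, spacer below 0.02 m/s and ((y of cream_mid in the frame of archive_rack between -0.112 and -0.086 m and y of cream_tag in the frame of field_rack between 0.086 and 0.112 m) or (y of cream_mid in the frame of archive_rack between -0.046 and -0.02 m and y of cream_tag in the frame of field_rack between 0.02 and 0.046 m) or (y of cream_mid in the frame of archive_rack between 0.02 and 0.046 m and y of cream_tag in the frame of field_rack between -0.046 and -0.02 m) or (y of cream_mid in the frame of archive_rack between 0.086 and 0.112 m and y of cream_tag in the frame of field_rack between -0.112 and -0.086 m)) and x of cream_mid in the frame of archive_rack between -0.014 and 0.014 m and z of cream_mid in the frame of archive_rack between 0.035 and 0.043 m and ((y of green_mid in the frame of archive_rack between -0.112 and -0.086 m and y of green_tag in the frame of field_rack between 0.086 and 0.112 m) or (y of green_mid in the frame of archive_rack between -0.046 and -0.02 m and y of green_tag in the frame of field_rack between 0.02 and 0.046 m) or (y of green_mid in the frame of archive_rack between 0.02 and 0.046 m and y of green_tag in the frame of field_rack between -0.046 and -0.02 m) or (y of green_mid in the frame of archive_rack between 0.086 and 0.112 m and y of green_tag in the frame of field_rack between -0.112 and -0.086 m)) and x of green_mid in the frame of archive_rack between -0.014 and 0.014 m and z of green_mid in the frame of archive_rack between 0.035 and 0.043 m and ((y of black_mid in the frame of archive_rack between -0.112 and -0.086 m and y of spacer_mid in the frame of archive_rack between -0.112 and -0.086 m) or (y of black_mid in the frame of archive_rack between -0.046 and -0.02 m and y of spacer_mid in the frame of archive_rack between -0.046 and -0.02 m) or (y of black_mid in the frame of archive_rack between 0.02 and 0.046 m and y of spacer_mid in the frame of archive_rack between 0.02 and 0.046 m) or (y of black_mid in the frame of archive_rack between 0.086 and 0.112 m and y of spacer_mid in the frame of archive_rack between 0.086 and 0.112 m)) and x of black_mid in the frame of archive_rack between -0.014 and 0.014 m and z of black_mid in the frame of archive_rack between 0.044 and 0.052 m and z of spacer_mid in the frame of archive_rack between 0.017 and 0.025 m and x of spacer_mid in the frame of archive_rack between -0.014 and 0.014 m and horizontal distance between black_mid and spacer_mid below 0.007 m); the robot touches nothing.
It fails at once if the red core topples (tilts more than 0.7 rad) (angle between red_mid's own z axis and vertical above 0.7 rad).
It fails at once if the cream core topples (tilts more than 0.7 rad) (angle between cream_mid's own z axis and vertical above 0.7 rad).
It fails at once if the green core topples (tilts more than 0.7 rad) (angle between green_mid's own z axis and vertical above 0.7 rad).
It fails at once if the black core topples (tilts more than 0.7 rad) (angle between black_mid's own z axis and vertical above 0.7 rad).
It also fails if it takes over 120 s, if anything falls off the work surface, if the arm or the gripper's body presses on something with over 40 N, if the wrist force passes 120 N, or if a joint passes its speed limit or range.

### The arm

A 6-joint arm with a two-finger parallel gripper is mounted at the origin on the work surface. World frame = base frame: x ahead of the robot, y to its left, z up, the work surface at z = 0. Lengths are in mm, angles in rad, forces in N, time in s.
With the tool pointing down it reaches from about 400 to 925 mm from the base axis. Payload 12.5 kg.
Tool frame: the origin (TCP) lies midway between the tips of the shut fingers; the grasp point (between the pads) lies 19 mm behind it; z points along the fingers, y is the line along which they close (so a half turn about z gives the same grasp; the last joint's range is limited). The gripper opens to 95 mm and grips with 3 to 60 N. Pads are 20 mm wide; open, the fingers measure 119 mm over their backs; the gripper's body (75 mm by 180 mm) begins 59 mm behind the grasp point.
Start: joints at [-1.231, 0.491, 1.559, -0, 1.092, -0.106], TCP at [269.512, -563.926, 193.561] pointing down, gripper open.
Joint ranges: [-3.1, 3.1], [-0.84, 2.19], [0.05, 2.79], [-1.13, 4.28], [0.06, 2.93], [-2.69, 2.69]. Speed limits (rad/s): [2.22, 2.22, 2.79, 3.14, 3.14, 3.14].

### API

Orientations are given as [roll, pitch, yaw] about the fixed x, y, z axes, in that order (R = Rz(yaw) Ry(pitch) Rx(roll)).
In Python, from cell import state, read_camera, job_done gives the robot as it stands.
- The arm moves only by the tool carry_out, never from a script. Its argument "moves" is a list of rows, each an object with "slide": the shift along the tool's x, y, z as a fraction of full scale, a list of three; "spin": the turn about the tool's z as a fraction of full scale. A call has 1 to 12 rows; each row shifts and turns the commanded pose from where the row before left it, along the tool's axes as they then stand; what a row does not reach is not made up. Full scale, the value 1, is 0.4 m for a shift and 30 degrees for a turn. A row lasts 1/12 s, in which the tool goes at most 41.7 mm and 7.16 degrees, less where a joint would pass 70% of its speed; a pose out of reach is approached as far as the arm can. A call with a number of a shift or a turn outside -1 to 1 is refused whole. A call with a gripper value outside its range is refused whole. "hand" is the closure, from 0 (fully open) to 1 (shut), set as the call begins (left out, the last holds). The fingers move at their own pace and stop on an object; the grip force is fixed at half the most. Time passes only in rows, so rows that do not move let the fingers close. It gives the time, the measured TCP pose, the force, the opening and the grip force at its end, in the units of the state.
- state(): the state, without advancing time (a new reading comes with each control period).
- read_camera(name): name is "scene" or "top"; returns a dict with "color" (400x640x3 uint8, red, green, blue), "K" (3x3 intrinsics, pixels), "k1" (the pictures are not rectified: a ray, as slopes to the right and down, at radius r is drawn at 1 + k1 r^2 times it, then the intrinsics apply), "R" (3x3) and "t" (3): a world point X has camera coordinates R X + t. Camera axes: x right, y down, z forward; pixel columns grow to the right and rows downward; lengths in mm; the calibration is good to about 2 mm. A picture is of the moment at which its call begins. There is no depth.
- job_done(): hands the job in; it is judged then, once.
The state is a dict: "t": time; "joints": joint angles; "qvel": joint speeds; "tau": joint torques, N m; "eef_pos": TCP position; "tcp_rot": TCP orientation; "ft_force": force on the tool from outside, world axes, zero at the start; "moment": the same for the moment, N m; "opening": opening from 0.0 (shut) to 1.0 (fully open); "grip_force": force on a finger pad.
Only numpy, scipy, OpenCV 4.12 (cv2) and the standard library are available. Lean on these libraries where they do the work, as an engineer would, in place of code of your own. Each camera call takes 0.05 s, during which the arm holds its last target. There are 200 camera calls.

## Working session

There is one attempt and no reset: what is moved stays moved. The work goes in short steps, Python scripts to look and compute and a tool call to move; the robot and the scene stay as the last step left them, time stands still between calls to the robot, and variables do not carry over. Pictures are saved under pics/ and viewed, at most 14 in all, crops included, and the job is handed in when it is done.

Besides the shell and the picture viewer there is one more tool, called after "Emit:" by a JSON object that holds its "name" and its "arguments", one argument or row to a line. carry_out: Moves the arm, as the interface text tells. Shift numbers are shares of 0.4 m and turn numbers shares of 30 degrees, none past 1 either way. Its arguments: {"type":"object","properties":{"moves":{"type":"array"},"hand":{"type":"number"}},"required":["moves"]}

```bash
mkdir -p pics; ls; python3 - <<'E'
from cell import state, read_camera
import cv2
s=state(); print(s)
for n in("scene","top"):
    c=read_camera(n); cv2.imwrite(f"pics/{n}0.png",c["color"][:,:,::-1]); print(n,c["K"],c["k1"],c["R"],c["t"])
E
```

```text
pics
{'t': 0.0, 'joints': array([-1.23060967e+00,  4.91564004e-01,  1.55944678e+00,  2.44024056e-05,
        1.09170564e+00, -1.05619989e-01]), 'qvel': array([-0.00221569,  0.0011836 , -0.00140937,  0.0004753 ,  0.00067752,
       -0.001261  ]), 'tau': array([-4.52114373e-04, -6.12638998e+01, -2.58175921e+01,  6.92362594e-02,
        4.82550357e-02, -1.06609316e-04]), 'eef_pos': array([ 269.41651287, -563.65412289,  192.95992349]), 'tcp_rot': array([-3.14047742e+00, -1.39994101e-04,  4.45795302e-01]), 'ft_force': array([-0.47959651, -0.69932034, -0.78739201]), 'moment': array([-0.00144173, -0.02358486,  0.0174922 ]), 'grip_force': 0.0, 'opening': 0.9971134301328127}
scene [[414.68132569   0.         318.3208824 ]
 [  0.         414.68132569 205.74853956]
 [  0.           0.           1.        ]] -0.020004531637882753 [[ 0.40337956  0.91491226 -0.01484866]
 [ 0.70521094 -0.32118179 -0.63207577]
 [-0.583063    0.24449501 -0.77476431]] [-227.27431379 -341.7989484  1190.49891345]
top [[405.2446166    0.         321.0083981 ]
 [  0.         405.2446166  194.10164165]
 [  0.           0.           1.        ]] -0.005702661673515796 [[-0.00171801 -0.99965158  0.02633935]
 [-0.99030531 -0.00195771 -0.13889409]
 [ 0.13889726 -0.02632262 -0.9899569 ]] [-10.18976691 506.28661892 879.41231731]
```

View pics/scene0.png

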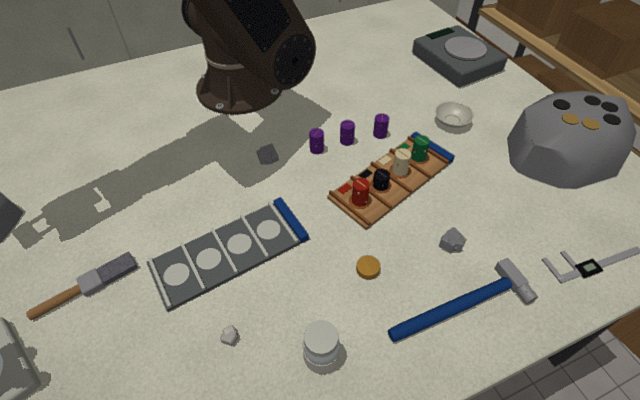

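View pics/top0.png

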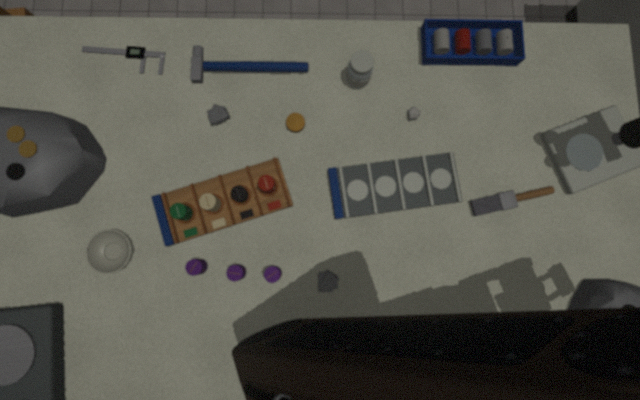

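The field order from the blue end is green, cream, black, red, at top-view pixels (181,212), (208,202), (240,194) and (267,184). The archive discs run from (357,190) to (441,179), with the blue bar at the left. So the archive order from its blue end is red, black on the spacer, cream, green.

Look-alikes:
- **Purple cylinders:** (195,267), (236,272) and (272,273), not wanted.
- **Blue tray cores:** (440–505,40), not wanted because they don't stand in the field rack.
- **Gold discs on the boulder:** (15,132) and (27,148), not wanted. The brass disc at (295,122) lies flat on the table beyond the racks, so it is the spacer.

I'll measure these and check one enlarged crop.

```bash
cat > h.py <<'E'
import numpy as np, cv2
from cell import state, read_camera
def cam(n): return read_camera(n)
def ray(c,uv):
    d=cv2.undistortPoints(np.array([[uv]],float),c["K"],np.array([c["k1"],0,0,0,0]))[0,0]
    return -c["R"].T@c["t"], c["R"].T@np.array([d[0],d[1],1])
def plane(c,uv,z):
    o,d=ray(c,uv); return (o+d*(z-o[2])/d[2])[:2]
def blobs(c,f,roi,amin=40):
    """f(h,s,v)->mask; roi x0,y0,x1,y1; list of (area,u,v,w,h)"""
    x0,y0,x1,y1=roi
    hsv=cv2.cvtColor(np.ascontiguousarray(c["color"][y0:y1,x0:x1]),cv2.COLOR_RGB2HSV).astype(int)
    m=f(hsv[...,0],hsv[...,1],hsv[...,2]).astype(np.uint8)
    n,l,st,ce=cv2.connectedComponentsWithStats(m,connectivity=4)
    return [(int(st[i,4]),round(ce[i,0]+x0,1),round(ce[i,1]+y0,1),int(st[i,2]),int(st[i,3])) for i in range(1,n) if st[i,4]>=amin]
def tri(c1,u1,c2,u2):
    o1,d1=ray(c1,u1);o2,d2=ray(c2,u2)
    A=np.stack([d1,-d2],1);s=np.linalg.lstsq(A,o2-o1,rcond=None)[0]
    p,q=o1+s[0]*d1,o2+s[1]*d2
    return (p+q)/2,np.linalg.norm(p-q)
E
python3 - <<'E'
from h import *
T=cam("top");S=cam("scene")
R={"T":(T,(140,150,300,250),(330,145,465,220),(280,105,312,137)),"S":(S,(325,130,460,230),(145,195,312,310),(350,250,390,285))}
M={"red":lambda h,s,v:((h<5)|(h>174))&(s>170),"green":lambda h,s,v:(h>50)&(h<85)&(s>110),
"cream":lambda h,s,v:(h>10)&(h<35)&(s<110)&(v>110),"black":lambda h,s,v:(v<45)}
for k,(c,f,a,sp) in R.items():
    for n,m in M.items(): print(k,n,blobs(c,m,f,25))
    print(k,"blueF",blobs(c,lambda h,s,v:(h>100)&(h<125)&(s>120),f))
    print(k,"blueA",blobs(c,lambda h,s,v:(h>100)&(h<125)&(s>120),a))
    print(k,"discs",blobs(c,lambda h,s,v:(v>145),a,150))
    print(k,"spacer",blobs(c,lambda h,s,v:(h>10)&(h<28)&(s>120),sp))
a=cv2.resize(T["color"][90:250,140:320],None,fx=4,fy=3.6,interpolation=2)
cv2.imwrite("pics/c1.png",a[:,:,::-1])
E
```

```text
T red []
T green [(153, np.float64(178.6), np.float64(210.8), 17, 15), (58, np.float64(190.1), np.float64(231.9), 11, 9)]
T cream [(8183, np.float64(218.4), np.float64(197.3), 160, 100), (198, np.float64(206.8), np.float64(200.7), 16, 16), (112, np.float64(218.1), np.float64(222.7), 15, 11)]
T black [(206, np.float64(239.2), np.float64(193.8), 17, 16), (64, np.float64(187.4), np.float64(214.9), 13, 11), (63, np.float64(246.2), np.float64(213.7), 12, 9)]
T blueF [(356, np.float64(162.4), np.float64(220.0), 20, 49)]
T blueA [(343, np.float64(335.4), np.float64(193.2), 13, 49)]
T discs []
T spacer [(248, np.float64(295.0), np.float64(122.0), 18, 19)]
S red [(45, np.float64(363.4), np.float64(181.1), 12, 9), (204, np.float64(358.7), np.float64(193.8), 16, 26), (58, np.float64(344.5), np.float64(188.4), 12, 10)]
S green [(319, np.float64(419.8), np.float64(148.4), 18, 27), (29, np.float64(403.5), np.float64(145.9), 11, 4)]
S cream [(7680, np.float64(394.0), np.float64(181.6), 135, 100), (271, np.float64(400.7), np.float64(159.0), 18, 28)]
S black [(295, np.float64(380.9), np.float64(179.5), 17, 22), (56, np.float64(365.1), np.float64(173.5), 13, 8)]
S blueF [(169, np.float64(441.0), np.float64(151.2), 25, 22)]
S blueA [(449, np.float64(291.1), np.float64(219.7), 34, 45)]
S discs [(11626, np.float64(229.4), np.float64(251.1), 167, 115), (345, np.float64(268.1), np.float64(229.1), 23, 19), (365, np.float64(238.9), np.float64(243.2), 24, 20), (399, np.float64(208.3), np.float64(258.2), 25, 21), (427, np.float64(176.0), np.float64(273.9), 25, 23)]
S spacer [(439, np.float64(367.7), np.float64(266.9), 23, 23)]
```

View pics/c1.png

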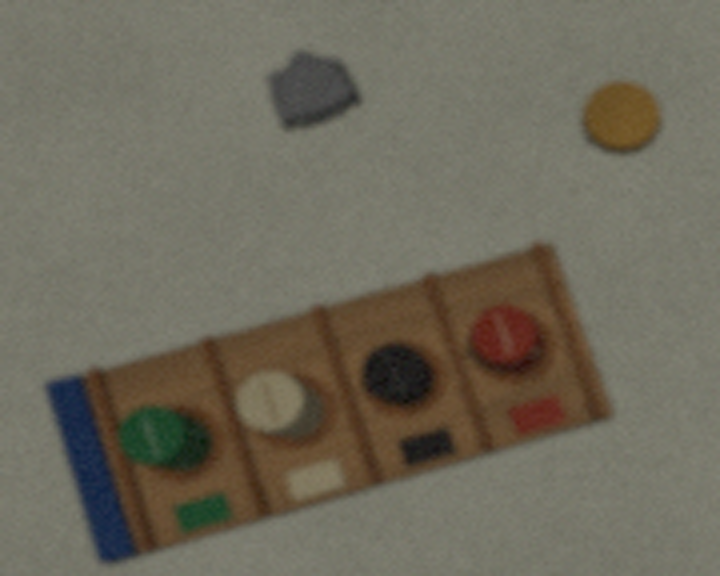

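The crop confirms green, cream, black and red from the blue end with tags on the near side, and a lone brass disc at top-view (295,119).

```bash
python3 - <<'E'
from h import *
T=cam("top");S=cam("scene")
print("disc",d:=blobs(T,lambda h,s,v:(v>125)&(s<60),(335,150,460,215),100))
r=blobs(T,lambda h,s,v:((h<7)|(h>172))&(s>130),(250,165,292,220),25);print(r)
f=lambda p:np.round(p,1)
for b in d:
    if b[0]<600: print("T disc",f(plane(T,b[1:3],12)))
D=[plane(S,u,12) for u in[(268.1,229.1),(238.9,243.2),(208.3,258.2),(176.0,273.9)]]
print("S disc",f(np.array(D)))
for n,u,z in(("green",(178.6,210.8),66),("cream",(206.8,200.7),66),("black",(239.2,193.8),48),("gt",(190.1,231.9),13.5),("ct",(218.1,222.7),13.5),("bt",(246.2,213.7),13.5)):print(n,f(plane(T,u,z)))
for b in r: print("red",f(plane(T,b[1:3],66 if b[0]>100 else 13.5)))
for n,u,z in(("green",(419.8,148.4),39),("cream",(400.7,159),39),("black",(380.9,179.5),30),("redtag",(344.5,188.4),13.5)):print("S",n,f(plane(S,u,z)))
print("spacer",f(plane(T,(295,122),16)),f(plane(S,(367.7,266.9),11)))
print(state()["eef_pos"],state()["tcp_rot"])
E
```

```text
disc []
[(177, np.float64(266.0), np.float64(183.5), 17, 18), (66, np.float64(273.7), np.float64(204.7), 12, 9)]
S disc [[ 520.8  -94.2]
 [ 529.6 -159.5]
 [ 538.9 -224.9]
 [ 548.  -290.5]]
green [465.1 297.1]
cream [487.1 237.6]
black [504.8 171.5]
gt [422.3 286. ]
ct [443.2 223.6]
bt [463.8 160.4]
red [525.1 110.7]
red [484.6  98. ]
S green [467.6 300.3]
S cream [479.4 242. ]
S black [509.3 175. ]
S redtag [486.6  97.6]
spacer [680.8  50.5] [684.1  50.6]
[ 269.49228153 -563.84700588  193.35869747] [-3.14130048e+00 -4.26162653e-05  4.45788782e-01]
```

Emit:
{"name": "carry_out", "arguments": {
  "moves": [
    {"slide":[0,0,0],"spin":-0.2},
    {"slide":[0,0,0],"spin":-0.2},
    {"slide":[0,0,0],"spin":-0.2},
    {"slide":[0,0,0],"spin":-0.2},
    {"slide":[0,0,0],"spin":-0.2},
    {"slide":[0,0,0],"spin":-0.2},
    {"slide":[0,0,0],"spin":-0.2},
    {"slide":[0,0,0],"spin":-0.2},
    {"slide":[0,0,0],"spin":-0.2},
    {"slide":[0,0,0],"spin":-0.2},
    {"slide":[0,0,0],"spin":-0.2},
    {"slide":[0,0,0],"spin":-0.2}
  ],
  "hand": 0
}}

```text
t: 1.3
eef_pos: [269.5, -563.9, 193.5]
tcp_rot: [-3.142, -0.0, 1.708]
ft_force: [-0.9, 0.5, 0.6]
opening: 1.002
grip_force: 0.0
```

Emit:
{"name": "carry_out", "arguments": {
  "moves": [
    {"slide":[0.07,0.06,0],"spin":0},
    {"slide":[0.07,0.06,0],"spin":0},
    {"slide":[0.07,0.06,0],"spin":0},
    {"slide":[0.07,0.06,0],"spin":0},
    {"slide":[0.07,0.06,0],"spin":0},
    {"slide":[0.07,0.06,0],"spin":0},
    {"slide":[0.07,0.06,0],"spin":0},
    {"slide":[0.07,0.06,0],"spin":0},
    {"slide":[0.07,0.06,0],"spin":0},
    {"slide":[0.07,0.06,0],"spin":0},
    {"slide":[0,0,0],"spin":0},
    {"slide":[0,0,0],"spin":0}
  ]
}}

```text
t: 2.3
eef_pos: [471.5, -253.4, 193.6]
tcp_rot: [3.141, 0.0, 1.706]
ft_force: [-0.8, -0.1, 0.3]
opening: 1.001
grip_force: 0.0
```

Emit:
{"name": "carry_out", "arguments": {
  "moves": [
    {"slide":[0.076,0.07,0],"spin":0},
    {"slide":[0.076,0.07,0],"spin":0},
    {"slide":[0.076,0.07,0],"spin":0},
    {"slide":[0.076,0.07,0],"spin":0},
    {"slide":[0.076,0.07,0],"spin":0},
    {"slide":[0.076,0.07,0],"spin":0},
    {"slide":[0.076,0.07,0],"spin":0},
    {"slide":[0.076,0.07,0],"spin":0},
    {"slide":[0.072,0.066,0],"spin":0},
    {"slide":[0,0,0.1],"spin":0},
    {"slide":[0,0,0.1],"spin":0},
    {"slide":[0,0,0],"spin":0}
  ]
}}

```text
t: 3.3
eef_pos: [679.9, 46.9, 106.0]
tcp_rot: [-3.13, -0.001, 1.702]
ft_force: [-1.5, -0.1, -1.1]
opening: 1.0
grip_force: 0.0
```

```bash
python3 - <<'E'
from h import *
S=cam("scene");T=cam("top")
print(blobs(S,lambda h,s,v:(h>10)&(h<28)&(s>120),(340,245,400,290)))
print(blobs(T,lambda h,s,v:(v>110)&(s<45),(335,150,460,215),100))
cv2.imwrite("pics/s1.png",S["color"][:,:,::-1])
for c,u in((S,(367.7,266.9)),(T,(295,122))):pass
print(state()["eef_pos"])
E
```

```text
[(441, np.float64(367.7), np.float64(266.9), 23, 23)]
[(4495, np.float64(403.0), np.float64(179.1), 120, 65)]
[682.96185869  46.39165862 113.21109822]
```

View pics/s1.png

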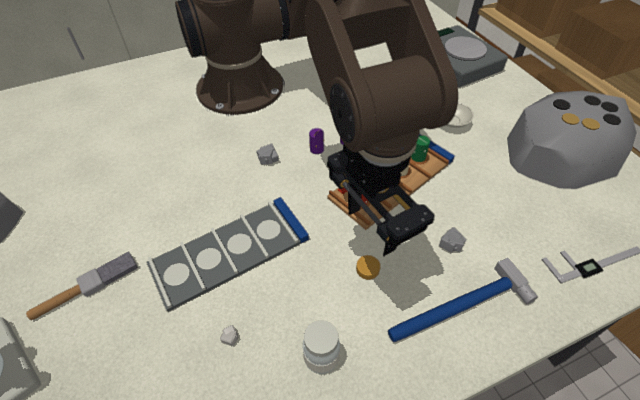

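```bash
python3 - <<'E'
from h import *
S=cam("scene")
for X in((683,46.4,113),(683,46.4,132),(682.5,50.5,9)):
    print(cv2.projectPoints(np.array([X],float),cv2.Rodrigues(S["R"])[0],S["t"],S["K"],np.array([S["k1"],0,0,0,0]))[0].ravel())
print(state()["eef_pos"])
E
```

```text
[369.84483815 236.73698034]
[370.76114259 230.29034304]
[367.19016716 266.82064072]
[683.96050038  46.40704296 115.11440496]
```

```bash
python3 - <<'E'
from h import *
S=cam("scene")
a=cv2.resize(S["color"][130:300,300:460],None,fx=3.5,fy=3.5,interpolation=2)
cv2.imwrite("pics/s2.png",a[:,:,::-1])
E
```

```text
(no output)
```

View pics/s2.png

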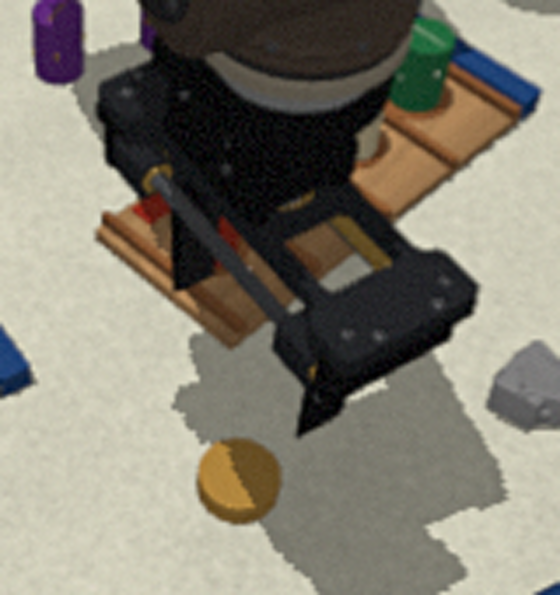

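The scene crop shows the fingertips at (386,254) and (350,212). Their midpoint is over the spacer and agrees with the TCP. I'll descend and grip.

Emit:
{"name": "carry_out", "arguments": {
  "moves": [
    {"slide":[0.011,-0.002,0],"spin":0},
    {"slide":[0,0,0.08],"spin":0},
    {"slide":[0,0,0.08],"spin":0},
    {"slide":[0,0,0.05],"spin":0},
    {"slide":[0,0,0.04],"spin":0},
    {"slide":[0,0,0.023],"spin":0},
    {"slide":[0,0,0],"spin":0},
    {"slide":[0,0,0],"spin":0},
    {"slide":[0,0,0],"spin":0}
  ]
}}

```text
t: 4.25
eef_pos: [682.8, 51.9, 6.1]
tcp_rot: [3.139, 0.0, 1.702]
ft_force: [0.1, 0.6, -0.7]
opening: 1.0
grip_force: 0.0
```

Emit:
{"name": "carry_out", "arguments": {
  "moves": [
    {"slide":[0,0,0],"spin":0},
    {"slide":[0,0,0],"spin":0},
    {"slide":[0,0,0],"spin":0},
    {"slide":[0,0,0],"spin":0},
    {"slide":[0,0,0],"spin":0},
    {"slide":[0,0,0],"spin":0},
    {"slide":[0,0,0],"spin":0},
    {"slide":[0,0,0],"spin":0},
    {"slide":[0,0,0],"spin":0},
    {"slide":[0,0,0],"spin":0},
    {"slide":[0,0,0],"spin":0},
    {"slide":[0,0,0],"spin":0}
  ],
  "hand": 1
}}

```text
t: 5.25
eef_pos: [681.8, 51.9, 4.3]
tcp_rot: [-3.142, 0.0, 1.702]
ft_force: [0.1, -0.6, -0.1]
opening: 0.217
grip_force: 0.0
```

```bash
python3 - <<'E'
from h import *
S=cam("scene");s=state();print(s["opening"],s["grip_force"],s["eef_pos"],s["tcp_rot"])
a=cv2.resize(S["color"][150:300,300:460],None,fx=3.5,fy=3.5,interpolation=2)
cv2.imwrite("pics/s3.png",a[:,:,::-1])
E
```

```text
0.17248720243931623 0.0 [681.86304906  51.90561185   4.33775698] [3.14151813e+00 1.24517559e-04 1.70246030e+00]
```

View pics/s3.png

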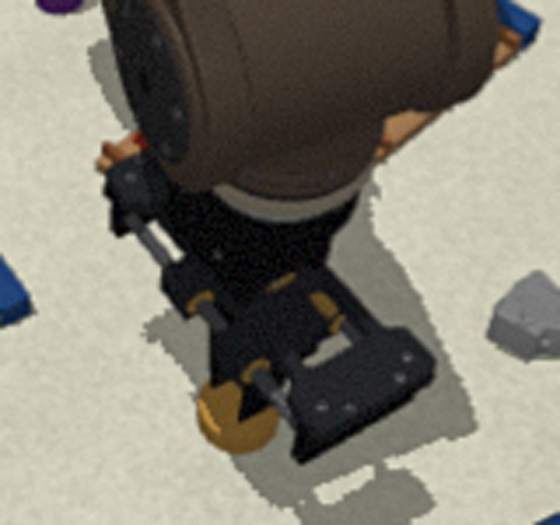

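```bash
python3 - <<'E'
from h import *
S=cam("scene");T=cam("top")
print(tri(T,(295,122),S,(367.7,266.9)))
def pr(c,X):return cv2.projectPoints(np.array([X],float),cv2.Rodrigues(c["R"])[0],c["t"],c["K"],np.array([c["k1"],0,0,0,0]))[0].ravel().round(1)
for z in(4,20):
  for x in(682+8,682+20): print(z,x,pr(S,(x,42,z)),pr(S,(x,62,z)))
s=state();print(s["opening"],s["grip_force"],s["eef_pos"])
print("open tips z113",pr(S,(683+47,43,113)),pr(S,(683-47,36,113)))
a=cv2.resize(S["color"][225:295,330:410],None,fx=7,fy=7,interpolation=2)
b=cv2.resize(T["color"][80:150,255:335],None,fx=7,fy=7,interpolation=2)
cv2.imwrite("pics/s4.png",cv2.resize(np.hstack([a,b]),(800,350))[:,:,::-1])
E
```

```text
(array([683.12716817,  50.98525875,   9.26749783]), np.float64(0.4722909162922817))
4 690 [364.9 272.8] [374.1 269.1]
4 702 [367.9 277.9] [377.1 274.1]
20 690 [365.5 268.6] [374.9 264.8]
20 702 [368.5 273.6] [377.9 269.8]
0.08788834632445283 0.0 [681.84654413  51.90379782   4.31877118]
open tips z113 [381.5 258.6] [352.2 219. ]
```

View pics/s4.png

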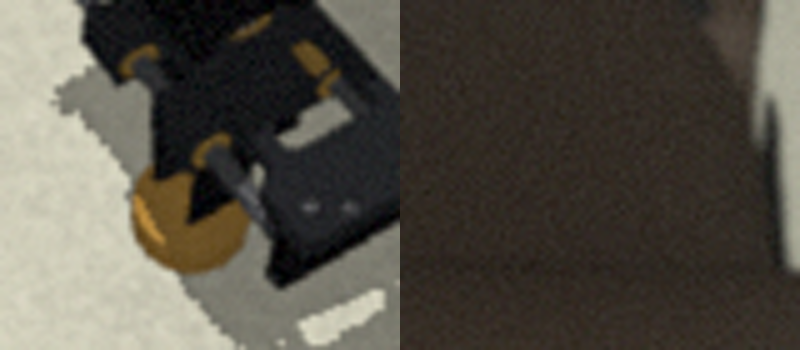

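The fingers at (368,269) pass over the brass disc. By their pixels the tips sit about 20 mm above the reported TCP height. I'll open and lower carefully, watching the force.

Emit:
{"name": "carry_out", "arguments": {
  "moves": [
    {"slide":[0,0,0],"spin":0},
    {"slide":[0,0,0],"spin":0},
    {"slide":[0,0,0],"spin":0},
    {"slide":[0,0,0],"spin":0},
    {"slide":[0,0,0],"spin":0},
    {"slide":[0,0,0],"spin":0},
    {"slide":[0,0,0],"spin":0},
    {"slide":[0,0,0],"spin":0},
    {"slide":[0,0,0],"spin":0},
    {"slide":[0,0,0],"spin":0},
    {"slide":[0,0,0],"spin":0},
    {"slide":[0,0,0],"spin":0}
  ],
  "hand": 0
}}

```text
t: 6.4
eef_pos: [681.9, 51.9, 4.3]
tcp_rot: [3.142, 0.0, 1.702]
ft_force: [-0.1, -0.2, 0.2]
opening: 0.874
grip_force: 0.0
```

Emit:
{"name": "carry_out", "arguments": {
  "moves": [
    {"slide":[0,0,0.01],"spin":0},
    {"slide":[0,0,0.01],"spin":0},
    {"slide":[0,0,0],"spin":0},
    {"slide":[0,0,0],"spin":0}
  ]
}}

```text
t: 6.73
eef_pos: [681.6, 51.9, -4.2]
tcp_rot: [-3.141, -0.0, 1.702]
ft_force: [-0.5, 0.6, -0.5]
opening: 0.998
grip_force: 0.0
```

```bash
python3 - <<'E'
from h import *
S=cam("scene");s=state();print(s["opening"],s["ft_force"],s["eef_pos"])
a=cv2.resize(S["color"][200:300,320:420],None,fx=6,fy=6,interpolation=2)
cv2.imwrite("pics/s5.png",a[:,:,::-1])
E
```

```text
0.9978398133643611 [ 1.06912642 -0.4665284   0.31365678] [681.75704562  51.92024143  -3.93081536]
```

View pics/s5.png

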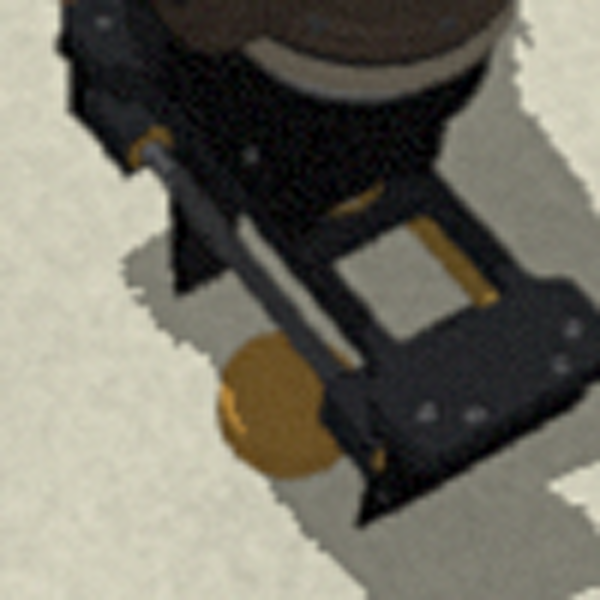

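```bash
python3 - <<'E'
from h import *
S=cam("scene")
for u in((380.3,287),(349.7,249.5)):
  o,d=ray(S,u)
  for z in(0,5,10,15,20): 
    p=o+d*(z-o[2])/d[2]-[681.8,51.9,0]; print(u,z,"along close %.1f  across %.1f"%(p[0]*.991+p[1]*.131,-.131*p[0]+.991*p[1]))
E
```

```text
(380.3, 287) 0 along close 45.2  across -2.4
(380.3, 287) 5 along close 47.1  across -4.4
(380.3, 287) 10 along close 49.0  across -6.4
(380.3, 287) 15 along close 50.9  across -8.4
(380.3, 287) 20 along close 52.8  across -10.5
(349.7, 249.5) 0 along close -54.8  across -4.2
(349.7, 249.5) 5 along close -52.2  across -6.2
(349.7, 249.5) 10 along close -49.6  across -8.2
(349.7, 249.5) 15 along close -47.0  across -10.2
(349.7, 249.5) 20 along close -44.4  across -12.3
```

By its across-offset, the near fingertip at (380,287) gives tips at z≈17 while the state reads -4. The TCP reading is therefore about 20 mm low, so I'll lower another 12 mm.

Emit:
{"name": "carry_out", "arguments": {
  "moves": [
    {"slide":[0,0,0.01],"spin":0},
    {"slide":[0,0,0.005],"spin":0},
    {"slide":[0,0,0.005],"spin":0},
    {"slide":[0,0,0.005],"spin":0},
    {"slide":[0,0,0.005],"spin":0},
    {"slide":[0,0,0],"spin":0},
    {"slide":[0,0,0],"spin":0}
  ]
}}

```text
t: 7.42
eef_pos: [681.8, 51.9, -15.8]
tcp_rot: [-3.141, 0.0, 1.702]
ft_force: [-0.3, 0.1, -0.3]
opening: 1.002
grip_force: 0.0
```

Emit:
{"name": "carry_out", "arguments": {
  "moves": [
    {"slide":[0,0,0],"spin":0},
    {"slide":[0,0,0],"spin":0},
    {"slide":[0,0,0],"spin":0},
    {"slide":[0,0,0],"spin":0},
    {"slide":[0,0,0],"spin":0},
    {"slide":[0,0,0],"spin":0},
    {"slide":[0,0,0],"spin":0},
    {"slide":[0,0,0],"spin":0},
    {"slide":[0,0,0],"spin":0},
    {"slide":[0,0,0],"spin":0},
    {"slide":[0,0,0],"spin":0},
    {"slide":[0,0,0],"spin":0}
  ],
  "hand": 1
}}

```text
t: 8.42
eef_pos: [681.9, 51.9, -15.7]
tcp_rot: [3.141, 0.0, 1.702]
ft_force: [-0.3, -0.3, 0.7]
opening: 0.476
grip_force: 30.0
```

Emit:
{"name": "carry_out", "arguments": {
  "moves": [
    {"slide":[0,0,-0.05],"spin":0},
    {"slide":[0,0,-0.1],"spin":0},
    {"slide":[0,0,-0.1],"spin":0},
    {"slide":[-0.06,-0.057,0],"spin":0},
    {"slide":[-0.06,-0.057,0],"spin":0},
    {"slide":[-0.06,-0.057,0],"spin":0},
    {"slide":[-0.06,-0.057,0],"spin":0},
    {"slide":[-0.06,-0.057,0],"spin":0},
    {"slide":[-0.06,-0.057,0],"spin":0},
    {"slide":[-0.06,-0.057,0],"spin":0},
    {"slide":[-0.0515,-0.0468,0],"spin":0}
  ]
}}

```text
t: 9.33
eef_pos: [528.2, -159.7, 84.2]
tcp_rot: [-3.141, -0.0, 1.702]
ft_force: [1.0, -0.2, -2.4]
opening: 0.475
grip_force: 30.0
```

Emit:
{"name": "carry_out", "arguments": {
  "moves": [
    {"slide":[0,0,0.1],"spin":0},
    {"slide":[0,0,0],"spin":0},
    {"slide":[0,0,0],"spin":0},
    {"slide":[0,0,0],"spin":0},
    {"slide":[0,0,0],"spin":0}
  ]
}}

```text
t: 9.75
eef_pos: [530.7, -158.0, 45.5]
tcp_rot: [3.14, 0.001, 1.704]
ft_force: [0.8, 0.2, -1.7]
opening: 0.479
grip_force: 30.0
```

Emit:
{"name": "carry_out", "arguments": {
  "moves": [
    {"slide":[0,-0.002,0.04],"spin":0},
    {"slide":[0,0,0.04],"spin":0},
    {"slide":[0,0,0.025],"spin":0},
    {"slide":[0,0,0.008],"spin":0},
    {"slide":[0,0,0.005],"spin":0},
    {"slide":[0,0,0],"spin":0},
    {"slide":[0,0,0],"spin":0},
    {"slide":[0,0,0],"spin":0},
    {"slide":[0,0,0],"spin":0}
  ]
}}

```text
t: 10.5
eef_pos: [529.3, -158.7, -2.3]
tcp_rot: [3.141, 0.001, 1.702]
ft_force: [-0.1, -0.1, -2.0]
opening: 0.478
grip_force: 30.0
```

Emit:
{"name": "carry_out", "arguments": {
  "moves": [
    {"slide":[0,0,0],"spin":0},
    {"slide":[0,0,0],"spin":0},
    {"slide":[0,0,0],"spin":0},
    {"slide":[0,0,0],"spin":0},
    {"slide":[0,0,0],"spin":0},
    {"slide":[0,0,0],"spin":0},
    {"slide":[0,0,0],"spin":0},
    {"slide":[0,0,-0.025],"spin":0},
    {"slide":[0,0,-0.1],"spin":0},
    {"slide":[0,0,-0.1],"spin":0},
    {"slide":[0,0,-0.05],"spin":0}
  ],
  "hand": 0
}}

```text
t: 11.42
eef_pos: [530.0, -158.9, 111.6]
tcp_rot: [3.138, 0.002, 1.702]
ft_force: [0.3, -0.1, -0.8]
opening: 0.994
grip_force: 0.0
```

Emit:
{"name": "carry_out", "arguments": {
  "moves": [
    {"slide":[0.093,0.006,0],"spin":0},
    {"slide":[0.093,0.006,0],"spin":0},
    {"slide":[0.093,0.006,0],"spin":0},
    {"slide":[0.093,0.006,0],"spin":0},
    {"slide":[0.093,0.006,0],"spin":0},
    {"slide":[0.093,0.006,0],"spin":0},
    {"slide":[0.093,0.006,0],"spin":0},
    {"slide":[0.093,0.006,0],"spin":0},
    {"slide":[0.09,0.0065,0],"spin":0},
    {"slide":[0,0,0],"spin":-0.18},
    {"slide":[0,0,0],"spin":-0.18},
    {"slide":[0,0,0],"spin":0}
  ]
}}

```text
t: 12.42
eef_pos: [506.6, 175.8, 107.7]
tcp_rot: [3.141, 0.0, 1.897]
ft_force: [-0.0, -0.6, -0.9]
opening: 1.0
grip_force: 0.0
```

```bash
python3 - <<'E'
from h import *
S=cam("scene");T=cam("top")
b=blobs(S,lambda h,s,v:(h>10)&(h<28)&(s>120),(150,200,305,305));print(b)
t=blobs(T,lambda h,s,v:(h>10)&(h<28)&(s>110),(330,150,460,215));print(t)
print([plane(S,x[1:3],23) for x in b],[plane(T,x[1:3],28) for x in t])
d=blobs(S,lambda h,s,v:(v>145),(145,195,312,310),150);print([plane(S,x[1:3],12).round(1) for x in d if x[0]<900])
print(state()["eef_pos"],state()["tcp_rot"])
E
```

```text
[(423, np.float64(238.3), np.float64(240.6), 23, 23)]
[(307, np.float64(386.1), np.float64(184.8), 21, 20)]
[array([ 531.03232216, -159.31551331])] [array([ 529.17631818, -159.72230698])]
[array([520.6, -94.1]), array([ 517.6, -158.8]), array([ 538.8, -225.1]), array([ 548.2, -290.5])]
[506.83227941 174.96637449 107.59438887] [3.14122774e+00 1.35714666e-04 1.88777489e+00]
```

The spacer sits at (530.1,-159.5), in the middle of its place. Next is the black core.

Emit:
{"name": "carry_out", "arguments": {
  "moves": [
    {"slide":[0,0.002,0.08],"spin":0},
    {"slide":[0,0,0.08],"spin":0},
    {"slide":[0,0,0.06],"spin":0},
    {"slide":[0,0,0.034],"spin":0},
    {"slide":[0,0,0.02],"spin":0},
    {"slide":[0,0,0],"spin":0},
    {"slide":[0,0,0],"spin":0},
    {"slide":[0,0,0],"spin":0}
  ]
}}

```text
t: 13.18
eef_pos: [508.2, 175.2, -1.5]
tcp_rot: [3.14, 0.0, 1.89]
ft_force: [-1.1, 0.1, 0.2]
opening: 0.996
grip_force: 0.0
```

Emit:
{"name": "carry_out", "arguments": {
  "moves": [
    {"slide":[0,0,0],"spin":0},
    {"slide":[0,0,0],"spin":0},
    {"slide":[0,0,0],"spin":0},
    {"slide":[0,0,0],"spin":0},
    {"slide":[0,0,0],"spin":0},
    {"slide":[0,0,0],"spin":0},
    {"slide":[0,0,0],"spin":0},
    {"slide":[0,0,0],"spin":0},
    {"slide":[0,0,0],"spin":0},
    {"slide":[0,0,0],"spin":0},
    {"slide":[0,0,0],"spin":0},
    {"slide":[0,0,0],"spin":0}
  ],
  "hand": 1
}}

```text
t: 14.18
eef_pos: [507.6, 175.3, -2.5]
tcp_rot: [-3.142, 0.0, 1.891]
ft_force: [-0.1, 0.0, 0.0]
opening: 0.375
grip_force: 30.0
```

Emit:
{"name": "carry_out", "arguments": {
  "moves": [
    {"slide":[0,0,-0.025],"spin":0},
    {"slide":[0,0,-0.1],"spin":0},
    {"slide":[0,0,-0.1],"spin":0},
    {"slide":[0,0,-0.05],"spin":0.18},
    {"slide":[0,0,0],"spin":0.18},
    {"slide":[-0.093,-0.006,0],"spin":0},
    {"slide":[-0.093,-0.006,0],"spin":0},
    {"slide":[-0.093,-0.006,0],"spin":0},
    {"slide":[-0.093,-0.006,0],"spin":0},
    {"slide":[-0.093,-0.006,0],"spin":0},
    {"slide":[-0.093,-0.006,0],"spin":0}
  ]
}}

```text
t: 15.1
eef_pos: [522.4, -49.6, 108.3]
tcp_rot: [3.141, 0.0, 1.703]
ft_force: [1.0, 0.8, -0.7]
opening: 0.374
grip_force: 30.0
```

Emit:
{"name": "carry_out", "arguments": {
  "moves": [
    {"slide":[-0.093,-0.006,0],"spin":0},
    {"slide":[-0.093,-0.006,0],"spin":0},
    {"slide":[-0.093,-0.006,0],"spin":0},
    {"slide":[0,0,0.05],"spin":0},
    {"slide":[0,0,0.05],"spin":0},
    {"slide":[0,0,0.05],"spin":0},
    {"slide":[0,0,0],"spin":0},
    {"slide":[0,0,0],"spin":0},
    {"slide":[0,0,0],"spin":0},
    {"slide":[0,0,0],"spin":0}
  ]
}}

```text
t: 15.93
eef_pos: [530.8, -159.5, 48.9]
tcp_rot: [3.14, 0.001, 1.703]
ft_force: [-0.0, -0.3, -0.6]
opening: 0.376
grip_force: 30.0
```

Emit:
{"name": "carry_out", "arguments": {
  "moves": [
    {"slide":[0,-0.001,0.03],"spin":0},
    {"slide":[0,0,0.025],"spin":0},
    {"slide":[0,0,0.012],"spin":0},
    {"slide":[0,0,0.007],"spin":0},
    {"slide":[0,0,0.005],"spin":0},
    {"slide":[0,0,0],"spin":0},
    {"slide":[0,0,0],"spin":0},
    {"slide":[0,0,0],"spin":0},
    {"slide":[0,0,0],"spin":0}
  ]
}}

```text
t: 16.68
eef_pos: [529.9, -159.6, 16.2]
tcp_rot: [3.141, 0.0, 1.703]
ft_force: [0.3, 0.0, -0.9]
opening: 0.375
grip_force: 30.0
```

Emit:
{"name": "carry_out", "arguments": {
  "moves": [
    {"slide":[0,0,0],"spin":0},
    {"slide":[0,0,0],"spin":0},
    {"slide":[0,0,0],"spin":0},
    {"slide":[0,0,0],"spin":0},
    {"slide":[0,0,0],"spin":0},
    {"slide":[0,0,0],"spin":0},
    {"slide":[0,0,0],"spin":0},
    {"slide":[0,0,0],"spin":0},
    {"slide":[0,0,-0.03],"spin":0},
    {"slide":[0,0,-0.1],"spin":0},
    {"slide":[0,0,-0.1],"spin":0}
  ],
  "hand": 0
}}

```text
t: 17.6
eef_pos: [528.8, -159.1, 107.8]
tcp_rot: [-3.138, -0.002, 1.702]
ft_force: [1.4, -0.6, 0.4]
opening: 0.996
grip_force: 0.0
```

Emit:
{"name": "carry_out", "arguments": {
  "moves": [
    {"slide":[0.096,0.012,0],"spin":0},
    {"slide":[0.096,0.012,0],"spin":0},
    {"slide":[0.096,0.012,0],"spin":0},
    {"slide":[0.096,0.012,0],"spin":0},
    {"slide":[0.096,0.012,0],"spin":0},
    {"slide":[0.096,0.012,0],"spin":0},
    {"slide":[0.099,0.0125,0],"spin":0},
    {"slide":[0,0,0],"spin":-0.18},
    {"slide":[0,0,0],"spin":-0.18},
    {"slide":[0,0,0],"spin":0},
    {"slide":[0,0,0],"spin":0},
    {"slide":[0,0,0],"spin":0}
  ]
}}

```text
t: 18.6
eef_pos: [527.8, 112.2, 107.9]
tcp_rot: [-3.142, 0.0, 1.887]
ft_force: [-0.1, 0.3, 0.2]
opening: 1.0
grip_force: 0.0
```

```bash
python3 - <<'E'
from h import *
T=cam("top");S=cam("scene");print(state()["eef_pos"],state()["tcp_rot"])
t=blobs(T,lambda h,s,v:v<45,(370,170,402,200),60);print(t,[plane(T,x[1:3],66).round(1) for x in t])
cv2.imwrite("pics/s6.png",np.vstack([cv2.resize(S["color"][190:320,140:480],None,fx=2,fy=2),cv2.resize(T["color"][90:230,140:480],None,fx=2,fy=2)])[:,:,::-1])
E
```

```text
[527.88413001 112.08371097 107.92253334] [-3.14157690e+00  1.15322512e-04  1.88813793e+00]
[] []
```

View pics/s6.png

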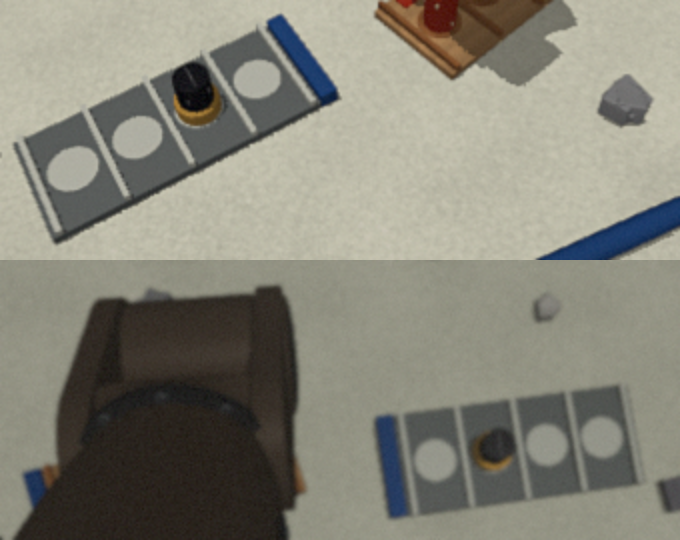

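The black core stands upright and centred on the spacer at scene (237,236), second place from the blue bar. Next is red.

Emit:
{"name": "carry_out", "arguments": {
  "moves": [
    {"slide":[0,0.001,0.08],"spin":0},
    {"slide":[0,0,0.08],"spin":0},
    {"slide":[0,0,0.06],"spin":0},
    {"slide":[0,0,0.03],"spin":0},
    {"slide":[0,0,0.015],"spin":0},
    {"slide":[0,0,0],"spin":0},
    {"slide":[0,0,0],"spin":0},
    {"slide":[0,0,0],"spin":0}
  ]
}}

```text
t: 19.37
eef_pos: [528.8, 112.6, 2.9]
tcp_rot: [3.14, 0.0, 1.89]
ft_force: [0.9, -0.8, -0.3]
opening: 1.002
grip_force: 0.0
```

Emit:
{"name": "carry_out", "arguments": {
  "moves": [
    {"slide":[0,0,0],"spin":0},
    {"slide":[0,0,0],"spin":0},
    {"slide":[0,0,0],"spin":0},
    {"slide":[0,0,0],"spin":0},
    {"slide":[0,0,0],"spin":0},
    {"slide":[0,0,0],"spin":0},
    {"slide":[0,0,0],"spin":0},
    {"slide":[0,0,0],"spin":0},
    {"slide":[0,0,0],"spin":0},
    {"slide":[0,0,0],"spin":0},
    {"slide":[0,0,0],"spin":0},
    {"slide":[0,0,0],"spin":0}
  ],
  "hand": 1
}}

```text
t: 20.37
eef_pos: [528.2, 112.7, 1.9]
tcp_rot: [-3.142, 0.0, 1.891]
ft_force: [0.0, -0.1, 0.6]
opening: 0.374
grip_force: 30.0
```

Emit:
{"name": "carry_out", "arguments": {
  "moves": [
    {"slide":[0,0,-0.025],"spin":0},
    {"slide":[0,0,-0.1],"spin":0},
    {"slide":[0,0,-0.1],"spin":0},
    {"slide":[0,0,-0.05],"spin":0.18},
    {"slide":[0,0,0],"spin":0.18},
    {"slide":[-0.085,-0.014,0],"spin":0},
    {"slide":[-0.085,-0.014,0],"spin":0},
    {"slide":[-0.085,-0.014,0],"spin":0},
    {"slide":[-0.085,-0.014,0],"spin":0},
    {"slide":[-0.085,-0.014,0],"spin":0},
    {"slide":[-0.085,-0.016,0],"spin":0}
  ]
}}

```text
t: 21.28
eef_pos: [520.5, -95.6, 112.6]
tcp_rot: [3.141, 0.0, 1.703]
ft_force: [1.2, -1.2, -2.0]
opening: 0.375
grip_force: 30.0
```

Emit:
{"name": "carry_out", "arguments": {
  "moves": [
    {"slide":[0,0,0],"spin":0},
    {"slide":[0,0,0.05],"spin":0},
    {"slide":[0,0,0.05],"spin":0},
    {"slide":[0,0,0.05],"spin":0},
    {"slide":[0,0,0.05],"spin":0},
    {"slide":[0,0,0],"spin":0},
    {"slide":[0,0,0],"spin":0},
    {"slide":[0,0,0],"spin":0},
    {"slide":[0,0,0],"spin":0}
  ]
}}

```text
t: 22.03
eef_pos: [521.5, -94.1, 33.3]
tcp_rot: [3.14, 0.001, 1.703]
ft_force: [0.5, 0.5, -1.8]
opening: 0.377
grip_force: 30.0
```

Commanded z is about 32, so I go down 29.5 mm, release and lift.

Emit:
{"name": "carry_out", "arguments": {
  "moves": [
    {"slide":[0,-0.001,0.03],"spin":0},
    {"slide":[0,0,0.02],"spin":0},
    {"slide":[0,0,0.012],"spin":0},
    {"slide":[0,0,0.007],"spin":0},
    {"slide":[0,0,0.005],"spin":0},
    {"slide":[0,0,0],"spin":0},
    {"slide":[0,0,0],"spin":0},
    {"slide":[0,0,0],"spin":0},
    {"slide":[0,0,0],"spin":0}
  ]
}}

```text
t: 22.78
eef_pos: [520.6, -94.1, 2.6]
tcp_rot: [3.141, 0.0, 1.702]
ft_force: [0.7, -0.3, -1.5]
opening: 0.374
grip_force: 30.0
```

Emit:
{"name": "carry_out", "arguments": {
  "moves": [
    {"slide":[0,0,0],"spin":0},
    {"slide":[0,0,0],"spin":0},
    {"slide":[0,0,0],"spin":0},
    {"slide":[0,0,0],"spin":0},
    {"slide":[0,0,0],"spin":0},
    {"slide":[0,0,0],"spin":0},
    {"slide":[0,0,0],"spin":0},
    {"slide":[0,0,0],"spin":0},
    {"slide":[0,0,-0.03],"spin":0},
    {"slide":[0,0,-0.1],"spin":0},
    {"slide":[0,0,-0.1],"spin":0},
    {"slide":[0,0,-0.04],"spin":0}
  ],
  "hand": 0
}}

```text
t: 23.78
eef_pos: [521.7, -94.4, 114.4]
tcp_rot: [3.138, 0.002, 1.703]
ft_force: [0.6, -0.1, 0.2]
opening: 0.995
grip_force: 0.0
```

Emit:
{"name": "carry_out", "arguments": {
  "moves": [
    {"slide":[0.093,0.003,0],"spin":0},
    {"slide":[0.093,0.003,0],"spin":0},
    {"slide":[0.093,0.003,0],"spin":0},
    {"slide":[0.093,0.003,0],"spin":0},
    {"slide":[0.093,0.003,0],"spin":0},
    {"slide":[0.093,0.003,0],"spin":0},
    {"slide":[0.093,0.003,0],"spin":0},
    {"slide":[0.093,0.003,0],"spin":0},
    {"slide":[0.09,0.001,0],"spin":0},
    {"slide":[0,0,0],"spin":-0.18},
    {"slide":[0,0,0],"spin":-0.18},
    {"slide":[0,0,0],"spin":0}
  ]
}}

```text
t: 24.78
eef_pos: [486.2, 238.6, 110.2]
tcp_rot: [-3.141, 0.0, 1.897]
ft_force: [0.1, -1.4, 0.3]
opening: 0.998
grip_force: 0.0
```

Emit:
{"name": "carry_out", "arguments": {
  "moves": [
    {"slide":[0,0,0],"spin":0},
    {"slide":[0,0,0],"spin":0},
    {"slide":[0,0,0],"spin":0},
    {"slide":[0,0,0],"spin":0}
  ]
}}

```text
t: 25.12
eef_pos: [486.7, 237.5, 110.3]
tcp_rot: [3.142, 0.0, 1.889]
ft_force: [-0.5, -0.5, 0.1]
opening: 1.0
grip_force: 0.0
```

Emit:
{"name": "carry_out", "arguments": {
  "moves": [
    {"slide":[0.001,0,0.08],"spin":0},
    {"slide":[0,0,0.08],"spin":0},
    {"slide":[0,0,0.06],"spin":0},
    {"slide":[0,0,0.03],"spin":0},
    {"slide":[0,0,0.02],"spin":0},
    {"slide":[0,0,0],"spin":0},
    {"slide":[0,0,0],"spin":0},
    {"slide":[0,0,0],"spin":0}
  ]
}}

```text
t: 25.78
eef_pos: [487.0, 238.4, 3.2]
tcp_rot: [3.14, 0.0, 1.891]
ft_force: [0.8, 0.2, -0.8]
opening: 1.002
grip_force: 0.0
```

Emit:
{"name": "carry_out", "arguments": {
  "moves": [
    {"slide":[0,0,0],"spin":0},
    {"slide":[0,0,0],"spin":0},
    {"slide":[0,0,0],"spin":0},
    {"slide":[0,0,0],"spin":0},
    {"slide":[0,0,0],"spin":0},
    {"slide":[0,0,0],"spin":0},
    {"slide":[0,0,0],"spin":0},
    {"slide":[0,0,0],"spin":0},
    {"slide":[0,0,0],"spin":0},
    {"slide":[0,0,0],"spin":0},
    {"slide":[0,0,0],"spin":0},
    {"slide":[0,0,0],"spin":0}
  ],
  "hand": 1
}}

```text
t: 26.78
eef_pos: [486.5, 238.3, 2.3]
tcp_rot: [-3.142, 0.0, 1.891]
ft_force: [0.9, -0.2, 0.3]
opening: 0.376
grip_force: 30.0
```

Emit:
{"name": "carry_out", "arguments": {
  "moves": [
    {"slide":[0,0,-0.025],"spin":0},
    {"slide":[0,0,-0.1],"spin":0},
    {"slide":[0,0,-0.1],"spin":0},
    {"slide":[0,0,-0.05],"spin":0.18},
    {"slide":[0,0,0],"spin":0.18},
    {"slide":[-0.097,-0.002,0],"spin":0},
    {"slide":[-0.097,-0.002,0],"spin":0},
    {"slide":[-0.097,-0.002,0],"spin":0},
    {"slide":[-0.097,-0.002,0],"spin":0},
    {"slide":[-0.097,-0.002,0],"spin":0},
    {"slide":[-0.097,-0.002,0],"spin":0},
    {"slide":[-0.097,-0.002,0],"spin":0}
  ]
}}

```text
t: 27.78
eef_pos: [516.3, -33.5, 113.1]
tcp_rot: [3.141, 0.0, 1.703]
ft_force: [-0.1, 0.6, -1.2]
opening: 0.375
grip_force: 30.0
```

Emit:
{"name": "carry_out", "arguments": {
  "moves": [
    {"slide":[-0.097,-0.002,0],"spin":0},
    {"slide":[-0.097,-0.002,0],"spin":0},
    {"slide":[-0.097,-0.002,0],"spin":0},
    {"slide":[-0.097,-0.002,0],"spin":0},
    {"slide":[-0.098,0,0],"spin":0},
    {"slide":[0,0,0],"spin":0},
    {"slide":[0,0,0],"spin":0},
    {"slide":[0,0,0],"spin":0},
    {"slide":[0,0,0],"spin":0}
  ]
}}

```text
t: 28.53
eef_pos: [538.7, -223.8, 112.6]
tcp_rot: [-3.141, -0.0, 1.703]
ft_force: [0.5, 0.1, -1.6]
opening: 0.374
grip_force: 30.0
```

Emit:
{"name": "carry_out", "arguments": {
  "moves": [
    {"slide":[-0.003,0,0.05],"spin":0},
    {"slide":[0,0,0.06],"spin":0},
    {"slide":[0,0,0.06],"spin":0},
    {"slide":[0,0,0.05],"spin":0},
    {"slide":[0,0,0.03],"spin":0},
    {"slide":[0,0,0.012],"spin":0},
    {"slide":[0,0,0.007],"spin":0},
    {"slide":[0,0,0.005],"spin":0},
    {"slide":[0,0,0],"spin":0},
    {"slide":[0,0,0],"spin":0},
    {"slide":[0,0,0],"spin":0},
    {"slide":[0,0,0],"spin":0}
  ]
}}

```text
t: 29.53
eef_pos: [539.3, -226.2, 3.3]
tcp_rot: [3.141, 0.001, 1.702]
ft_force: [0.7, -0.1, -2.1]
opening: 0.372
grip_force: 30.0
```

Emit:
{"name": "carry_out", "arguments": {
  "moves": [
    {"slide":[0,0,0],"spin":0},
    {"slide":[0,0,0],"spin":0},
    {"slide":[0,0,0],"spin":0},
    {"slide":[0,0,0],"spin":0},
    {"slide":[0,0,0],"spin":0},
    {"slide":[0,0,0],"spin":0},
    {"slide":[0,0,0],"spin":0},
    {"slide":[0,0,0],"spin":0},
    {"slide":[0,0,-0.03],"spin":0},
    {"slide":[0,0,-0.1],"spin":0},
    {"slide":[0,0,-0.1],"spin":0},
    {"slide":[0,0,-0.04],"spin":0}
  ],
  "hand": 0
}}

```text
t: 30.53
eef_pos: [540.4, -226.7, 116.1]
tcp_rot: [3.137, 0.003, 1.703]
ft_force: [0.2, 0.5, -0.4]
opening: 0.999
grip_force: 0.0
```

Emit:
{"name": "carry_out", "arguments": {
  "moves": [
    {"slide":[0.095,0,0],"spin":0},
    {"slide":[0.095,-0.001,0],"spin":0},
    {"slide":[0.095,-0.001,0],"spin":0},
    {"slide":[0.095,-0.001,0],"spin":0},
    {"slide":[0.095,-0.001,0],"spin":0},
    {"slide":[0.095,-0.001,0],"spin":0},
    {"slide":[0.095,-0.001,0],"spin":0},
    {"slide":[0.095,-0.001,0],"spin":0},
    {"slide":[0.095,-0.001,0],"spin":0},
    {"slide":[0.095,0,0],"spin":0},
    {"slide":[0.095,0,0],"spin":0},
    {"slide":[0.095,0,0],"spin":0}
  ]
}}

```text
t: 31.53
eef_pos: [475.5, 227.5, 111.7]
tcp_rot: [3.141, -0.0, 1.702]
ft_force: [0.7, -0.7, 0.7]
opening: 0.998
grip_force: 0.0
```

Emit:
{"name": "carry_out", "arguments": {
  "moves": [
    {"slide":[0.095,0,0],"spin":0},
    {"slide":[0.094,0,0],"spin":0},
    {"slide":[0,0,0],"spin":-0.18},
    {"slide":[0,0,0],"spin":-0.18},
    {"slide":[0,0,0],"spin":0},
    {"slide":[0,0,0],"spin":0},
    {"slide":[0,0,0],"spin":0},
    {"slide":[0,0,0],"spin":0}
  ]
}}

```text
t: 32.2
eef_pos: [466.3, 300.2, 111.0]
tcp_rot: [3.141, 0.0, 1.888]
ft_force: [0.4, -0.6, 0.3]
opening: 0.997
grip_force: 0.0
```

Emit:
{"name": "carry_out", "arguments": {
  "moves": [
    {"slide":[0,0,0.08],"spin":0},
    {"slide":[0,0,0.08],"spin":0},
    {"slide":[0,0,0.06],"spin":0},
    {"slide":[0,0,0.03],"spin":0},
    {"slide":[0,0,0.022],"spin":0},
    {"slide":[0,0,0],"spin":0},
    {"slide":[0,0,0],"spin":0},
    {"slide":[0,0,0],"spin":0}
  ]
}}

```text
t: 32.87
eef_pos: [466.7, 300.7, 2.8]
tcp_rot: [3.14, -0.0, 1.89]
ft_force: [0.2, -0.3, 0.4]
opening: 0.997
grip_force: 0.0
```

Emit:
{"name": "carry_out", "arguments": {
  "moves": [
    {"slide":[0,0,0],"spin":0},
    {"slide":[0,0,0],"spin":0},
    {"slide":[0,0,0],"spin":0},
    {"slide":[0,0,0],"spin":0},
    {"slide":[0,0,0],"spin":0},
    {"slide":[0,0,0],"spin":0},
    {"slide":[0,0,0],"spin":0},
    {"slide":[0,0,0],"spin":0},
    {"slide":[0,0,0],"spin":0},
    {"slide":[0,0,0],"spin":0},
    {"slide":[0,0,0],"spin":0},
    {"slide":[0,0,0],"spin":0}
  ],
  "hand": 1
}}

```text
t: 33.87
eef_pos: [466.1, 300.5, 1.9]
tcp_rot: [-3.142, 0.0, 1.891]
ft_force: [-0.0, -0.6, -0.2]
opening: 0.375
grip_force: 30.0
```

Emit:
{"name": "carry_out", "arguments": {
  "moves": [
    {"slide":[0,0,-0.025],"spin":0},
    {"slide":[0,0,-0.1],"spin":0},
    {"slide":[0,0,-0.1],"spin":0},
    {"slide":[0,0,-0.05],"spin":0.18},
    {"slide":[0,0,0],"spin":0.18},
    {"slide":[-0.093,0.001,0],"spin":0},
    {"slide":[-0.093,0.001,0],"spin":0},
    {"slide":[-0.093,0.001,0],"spin":0},
    {"slide":[-0.093,0.001,0],"spin":0},
    {"slide":[-0.093,0.001,0],"spin":0},
    {"slide":[-0.093,0.001,0],"spin":0},
    {"slide":[-0.093,0.001,0],"spin":0}
  ]
}}

```text
t: 34.87
eef_pos: [503.0, 41.0, 112.7]
tcp_rot: [3.141, 0.0, 1.703]
ft_force: [0.9, 1.2, -1.7]
opening: 0.375
grip_force: 30.0
```

Emit:
{"name": "carry_out", "arguments": {
  "moves": [
    {"slide":[-0.093,0.001,0],"spin":0},
    {"slide":[-0.093,0.001,0],"spin":0},
    {"slide":[-0.093,0,0],"spin":0},
    {"slide":[-0.093,0,0],"spin":0},
    {"slide":[-0.093,0,0],"spin":0},
    {"slide":[-0.093,0,0],"spin":0},
    {"slide":[-0.093,0,0],"spin":0},
    {"slide":[-0.093,0,0],"spin":0},
    {"slide":[-0.094,0,0],"spin":0},
    {"slide":[0,0,0],"spin":0},
    {"slide":[0,0,0],"spin":0},
    {"slide":[0,0,0],"spin":0}
  ]
}}

```text
t: 35.87
eef_pos: [547.4, -289.1, 112.1]
tcp_rot: [-3.141, -0.001, 1.702]
ft_force: [0.3, -0.7, -1.5]
opening: 0.373
grip_force: 30.0
```

Emit:
{"name": "carry_out", "arguments": {
  "moves": [
    {"slide":[-0.001,0,0.05],"spin":0},
    {"slide":[0,0,0.06],"spin":0},
    {"slide":[0,0,0.06],"spin":0},
    {"slide":[0,0,0.05],"spin":0},
    {"slide":[0,0,0.03],"spin":0},
    {"slide":[0,0,0.012],"spin":0},
    {"slide":[0,0,0.007],"spin":0},
    {"slide":[0,0,0.005],"spin":0},
    {"slide":[0,0,0],"spin":0},
    {"slide":[0,0,0],"spin":0},
    {"slide":[0,0,0],"spin":0},
    {"slide":[0,0,0],"spin":0}
  ]
}}

```text
t: 36.87
eef_pos: [548.1, -290.0, 3.0]
tcp_rot: [3.141, 0.001, 1.702]
ft_force: [0.0, 0.4, -1.8]
opening: 0.374
grip_force: 30.0
```

Emit:
{"name": "carry_out", "arguments": {
  "moves": [
    {"slide":[0,0,0],"spin":0},
    {"slide":[0,0,0],"spin":0},
    {"slide":[0,0,0],"spin":0},
    {"slide":[0,0,0],"spin":0},
    {"slide":[0,0,0],"spin":0},
    {"slide":[0,0,0],"spin":0},
    {"slide":[0,0,0],"spin":0},
    {"slide":[0,0,0],"spin":0},
    {"slide":[0,0,-0.03],"spin":0},
    {"slide":[0,0,-0.1],"spin":0},
    {"slide":[0,0,-0.1],"spin":0},
    {"slide":[0,0,-0.1],"spin":0}
  ],
  "hand": 0
}}

```text
t: 37.87
eef_pos: [547.6, -289.5, 136.6]
tcp_rot: [-3.141, -0.0, 1.702]
ft_force: [0.7, -0.9, -0.4]
opening: 0.996
grip_force: 0.0
```

Emit:
{"name": "carry_out", "arguments": {
  "moves": [
    {"slide":[-0.09,0,0],"spin":0},
    {"slide":[-0.09,0,0],"spin":0},
    {"slide":[-0.09,0,0],"spin":0},
    {"slide":[-0.09,0,0],"spin":0},
    {"slide":[-0.09,0,0],"spin":0},
    {"slide":[-0.09,0,0],"spin":0},
    {"slide":[0,0,0],"spin":0},
    {"slide":[0,0,0],"spin":0},
    {"slide":[0,0,0],"spin":0}
  ]
}}

```text
t: 38.62
eef_pos: [576.0, -503.4, 134.6]
tcp_rot: [-3.141, -0.001, 1.702]
ft_force: [0.2, -0.5, 0.2]
opening: 1.001
grip_force: 0.0
```

```bash
python3 - <<'E'
from h import *
T=cam("top");S=cam("scene")
M={"red":lambda h,s,v:((h<7)|(h>172))&(s>130),"green":lambda h,s,v:(h>50)&(h<85)&(s>110),"brass":lambda h,s,v:(h>10)&(h<28)&(s>110),"black":lambda h,s,v:v<45}
for n,m in M.items():
  for c,r,z in((T,(345,160,458,210),66),(S,(150,195,300,300),39)):
    for b in blobs(c,m,r,60): print(n,b[0],plane(c,b[1:3],{"brass":21,"black":48}.get(n,z) if c is S else {"brass":30}.get(n,z)).round(1))
cv2.imwrite("pics/s7.png",np.vstack([cv2.resize(S["color"][180:320,140:480],None,fx=2,fy=2),cv2.resize(T["color"][90:230,140:480],None,fx=2,fy=2)])[:,:,::-1])
E
```

```text
red 173 [519.  -93.1]
red 417 [520.1 -93.4]
green 510 [ 548.1 -289.6]
brass 99 [ 519.3 -153.1]
brass 209 [ 539.9 -160.1]
black 1137 [ 515.8 -253.7]
black 368 [ 530.8 -159.2]
```

View pics/s7.png

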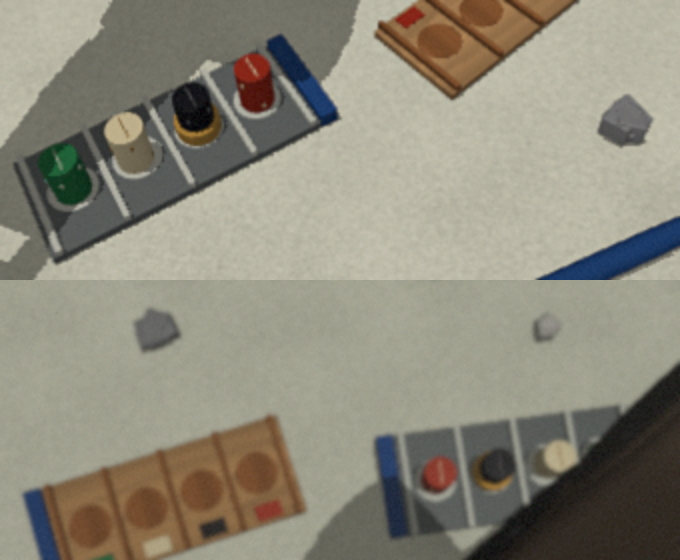

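The picture shows all four cores upright and centred on their discs. From the blue end they are red (267,222), black on brass (237,235), cream (205,250) and green (173,267). The gripper is clear, so I'm handing the job in.

```bash
python3 -c "
from cell import job_done; print(job_done())"
```

```text
the job is handed in; nothing more can be done
None
```

The job is handed in; the last picture showed red, black on the flat brass spacer, cream and green standing upright and centred from the archive rack's blue end, and the hand-in call returned no verdict.

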